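# Tip a single binding post out of its tube

### The job

The album is one binding post short: lift the open tube of posts off its sloping rest, hold its mouth low over the white dish and tip it until just the first post slides out and drops gently into the dish, without letting a second one come out. Then lay the tube back in its rest as it lay, mouth up closed end down at the stop, and let go; leave the dish where it is and the other things on the desk undisturbed.

Things in the scene. Friction and masses are not known exactly. Their poses are not given: they have to be found in the camera images.
- tube: Plain opaque aluminium tube, round, 26 mm outside, 21 mm bore, 176 mm long, one end closed (bottom 6 mm thick), the other open; 90 g empty. Origin: centre of the outside of the closed end; x along the axis towards the mouth. At the start it lies in rest_posts mouth up, axis 30 degrees above level; from 45 to 115 mm from the closed end it is clear of the rest for fingers. Holds three posts.
- tube_mouth (a point): Centre of the tube's open mouth, in the plane of the rim, 176 mm along the axis; axes as the tube's. The posts begin to slide out when the tube is tipped mouth-down some 12 to 24 degrees below level (the friction is unknown and differs each time); once moving they gather speed until it is tipped back.
- post_front: Brass binding post, spool-shaped: 42 mm long, barrel 13 mm, at each end a flat head of 17 mm diameter and 2.5 mm thick; 42 to 58 g. Origin: its middle; x along its axis. The one nearest the mouth of three that lie head to head, in single file, in the tube. At the start they rest on the closed end, so this one's outer end is 44 mm inside the rim.
- post_mid: Second post, same size and axes, next behind post_front in the tube. It stays in the tube.
- post_back: Third post, same size and axes, against the tube's closed end. It stays in the tube.
- rest_posts: Wooden sloping rest of the tube, fixed: base board 176 x 62 x 10 mm, two uprights with 90-degree vees (12 mm thick, 22 and 140 mm along the tube, no higher than its axis) and a stop behind the closed end. Origin: centre of the underside; x level, towards the mouth's side; z up. At home the tube's axis lies in the x-z plane, 30 degrees above x. This rest and the needle tube's may have changed places.
- rest_posts_seat (a point): Where the centre of the outside of the tube's closed end lies when the tube is home: 76 mm behind the rest's origin (-x), 32 mm above the desk. Axes as the rest's.
- dish: Shallow round white ceramic dish, 130 mm outside diameter at the rim, 20 mm high, flat floor 5 mm thick and about 110 mm across, wall 4 mm; 350 g, loose. Origin: centre of its underside, z up.
- dish_in (a point): Centre of the dish's inner floor, 5 mm above the desk.
- needle_tube: Bystander: a shorter tube (140 mm, 26 mm diameter) closed with a black cap, in its own rest like the first; origin at the centre of its closed end, x along its axis.
- glue_pot: Bystander: white pot, 85 mm diameter, 75 mm high; origin at the centre of its underside.
- dye_cup: Bystander: dark blue cup, 72 mm diameter, 85 mm high; origin at the centre of its underside.
- scissors: Bystander: steel scissors lying flat, 180 mm long, 9 mm high; origin at the pivot.
- bone_folder: Bystander: flat pale folder, 132 x 22 x 4 mm; origin at the centre of its underside.
- brush: Bystander: flat glue brush lying on the desk, 210 mm long, up to 20 mm high; origin near its middle.
- hammer: Bystander: backing hammer lying on the desk, 240 mm long, up to 36 mm high; origin at its handle's middle.

How it is judged:
On the way, in this order (a step that is already met when the one before it is completed fails the run):
1. the tube is lifted off its rest with all three posts in it (distance between tube and rest_posts_seat above 0.05 m and contact force between the fingers and tube above 0.5 N and x of each of post_front, post_mid, post_back in the frame of tube below 0.155 m), for 0.1 s.
2. the first post lies in the dish, the other two are still in the held tube (horizontal distance between post_front and dish_in below 0.055 m and z of post_front in the frame of dish below 0.03 m and contact force between the fingers and tube above 0.5 N and x of each of post_mid, post_back in the frame of tube below 0.155 m), for 0.1 s.
At the end, for the whole second after the job is handed in: post_front lies still in the dish (middle within 55 mm of its centre, under 30 mm up), the other two are wholly in the tube, and the tube lies still in its rest, mouth up: closed end within 8 mm of the seat, axis within 4 degrees of the slope and direction; dish moved under 30 mm (horizontal distance between post_front and dish_in below 0.055 m and z of post_front in the frame of dish below 0.03 m and linear speed of post_front below 0.03 m/s and x of each of post_mid, post_back in the frame of tube below 0.155 m and distance between tube and rest_posts_seat below 0.008 m and angle between tube's own x axis and vertical between 0.977384 and 1.11701 rad and angle between the y axis of rest_posts and the x axis of tube_mouth, either way round above 1.5008 rad and linear speed of tube below 0.02 m/s and distance of dish from where it was at the start of the episode below 0.03 m); the robot touches nothing.
It fails at once if a second post comes out of the tube (x of any of post_mid, post_back in the frame of tube above 0.176 m).
It fails at once if the post drops hard (from more than about 10 cm, over 1.4 m/s) instead of from low over the dish (height (world z) of post_front below 0.05 m and linear speed of post_front above 1.4 m/s).
It fails at once if the dish is pushed more than 30 mm (distance of dish from where it was at the start of the episode above 0.03 m).
It fails at once if another thing on the desk is moved by more than 25 mm (distance of any of needle_tube, glue_pot, dye_cup, scissors, bone_folder, brush, hammer from where it was at the start of the episode above 0.025 m).
It also fails if it takes over 72 s, if anything falls off the work surface, if the arm or the gripper's body presses on something with over 40 N, if the wrist force passes 120 N, or if a joint passes its speed limit or range.

### The arm

A 6-joint arm with a two-finger parallel gripper is mounted at the origin on the work surface. World frame = base frame: x ahead of the robot, y to its left, z up, the work surface at z = 0. Lengths are in m, angles in rad, forces in N, time in s.
With the tool pointing down it reaches from about 0.225 to 0.875 m from the base axis. Payload 3.4 kg.
Tool frame: the origin (TCP) lies at the very end of the fingers, on their centre line; the grasp point (between the pads) lies 19 mm behind it; z points along the fingers, y is the direction in which the jaws open and shut (so a half turn about z gives the same grasp; the last joint's range is limited). The gripper opens to 85 mm and grips with 20 to 120 N. Pads are 22 mm wide; open, the fingers measure 114 mm over their backs; the gripper's body (76 mm by 85 mm) begins 54 mm behind the grasp point. The pads swing forward as they close: fully open they stand 13 mm farther back than shut.
Start: joints at [1.161, 0.276, 1.505, -0, 1.361, -0.121], TCP at [0.164, 0.551, 0.231] pointing down, gripper open.
Joint ranges: [-2.89, 2.89], [-0.75, 2.08], [0.22, 2.7], [-1.18, 4.32], [0.11, 2.71], [-2.7, 2.7]. Speed limits (rad/s): [2.57, 2.57, 3.14, 3.14, 3.14, 3.14].

### API

Orientations are given as a unit quaternion [w, x, y, z].
In Python, from rig import manip gives the robot as it stands. The module is installed in compiled form; this text tells all that it offers.
- The arm moves only by the tool carry_out, never from a script. Its argument "moves" is one flat list of numbers, 5 for each row, row after row: the opening in per cent of the stroke, from 0 (shut) to 100 (fully open), then the shift along the world's x, y, z in cm, then the turn about the world's z in rad. A call has exactly 10 rows; each row shifts and turns the commanded pose from where the row before left it; what a row does not reach is not made up. A row lasts 1/10 s, in which the tool goes at most 50 mm and 8.59 degrees, less where a joint would pass 70% of its speed; a pose out of reach is approached as far as the arm can. A call is refused whole if a number of a shift passes 5 or a number of a turn 0.15, either way. A call with a gripper value outside its range is refused whole. The fingers move at their own pace and stop on an object; "squeeze" is the grip in N (left out, the last holds). Time passes only in rows, so rows that do not move let the fingers close, or fill a call up. It gives the time, the measured TCP pose, the force and the opening at its end, in the units of the state.
- manip.get_state(): the state, without advancing time (a new reading comes with each control period).
- manip.get_image(name): name is "scene" or "top" or "wrist"; returns the picture (400x640x3 uint8, red, green, blue); there is no depth.
- manip.camera_info(name): a dict with "fov_y" (degrees; the focal length in pixels is half the picture's height over the tangent of half this angle, whatever the lens; pixels are square), "cx", "cy" (the principal point, pixels), "dist" ([k1, k2, p1, p2, k3] as OpenCV has them; the pictures are not rectified), "rvec" (rotation vector, rad) and "tvec" (3), from world to camera coordinates, as OpenCV has them; the wrist camera has in their place "hand_eye" (4x4, takes a point from camera to tool coordinates, whose origin is the TCP and whose axes are the flange's). Camera axes: x right, y down, z forward; pixel columns grow to the right and rows downward; lengths in m; the calibration is good to about 2 mm. A picture is of the moment at which its call begins: read the wrist's pose just before it. camera_info takes no time and is no camera call.
- manip.sign_off(): hands the job in, once; it reports no verdict.
The state is a dict: "clock": time; "qpos": joint angles; "qd": joint speeds; "effort": joint torques, N m; "position": TCP position; "ee_rot": TCP orientation; "contact_force": force on the tool from outside, world axes, zero at the start; "moment": the same for the moment, N m; "width": finger opening in m.
Only numpy, scipy, OpenCV 4.12 (cv2) and the standard library are available. Lean on these libraries where they do the work, as an engineer would, in place of code of your own. Each camera call takes 0.05 s, during which the arm holds its last target. There are 200 camera calls.

## Working session

There is one attempt and no reset: what is moved stays moved. The work goes in short steps, Python scripts to look and compute and a tool call to move; the robot and the scene stay as the last step left them, time stands still between calls to the robot, and variables do not carry over. Pictures are saved under pics/ and viewed, about 8 in all and at most 12, crops included, and the job is handed in when it is done.

Besides the shell and the picture viewer there is one more tool, called after "Call:" as name(argument=value, ...) on one line, values as JSON. carry_out: Moves the arm, as the interface text tells. Its arguments: {"type":"object","properties":{"moves":{"type":"array","items":{"type":"number"}},"squeeze":{"type":"number"}},"required":["moves"]}

```bash
mkdir -p pics
python3 - <<'E'
from rig import manip
import cv2,numpy as np
s=manip.get_state();print({k:np.round(v,4).tolist() for k,v in s.items()})
for n in("scene","top","wrist"):
    im=manip.get_image(n)[:,:,::-1];cv2.imwrite(f"pics/{n}0.png",im)
    print(n,{k:np.round(v,4).tolist() for k,v in manip.camera_info(n).items()})
E
```

```text
{'clock': 0.0, 'qpos': [1.161, 0.2766, 1.5062, -0.0, 1.3607, -0.121], 'qd': [-0.0008, 0.001, -0.0005, 0.001, 0.001, 0.0], 'effort': [-0.002, -41.6792, -24.5802, -0.0005, 0.0112, 0.0], 'position': [0.1636, 0.5507, 0.2304], 'ee_rot': [-0.0002, 0.1439, 0.9896, -0.0009], 'contact_force': [0.3991, 0.077, -0.9512], 'moment': [-0.0392, -0.0029, -0.0426], 'width': 0.0853}
scene {'fov_y': 47.6892, 'cx': 314.7256, 'cy': 201.4772, 'dist': [0.0226, 0.0, 0.0, 0.0, 0.0], 'rvec': [1.5718, 1.9981, -0.7945], 'tvec': [0.1312, -0.3342, 1.4753]}
top {'fov_y': 55.1573, 'cx': 318.1734, 'cy': 203.1242, 'dist': [-0.0703, 0.0, 0.0, 0.0, 0.0], 'rvec': [2.1332, -2.092, 0.2235], 'tvec': [-0.0118, 0.5727, 0.7137]}
wrist {'fov_y': 63.3727, 'cx': 321.6547, 'cy': 194.2452, 'dist': [-0.0487, 0.0, 0.0, 0.0, 0.0], 'hand_eye': [[-0.0005, -0.9554, -0.2952, 0.0755], [1.0, -0.0003, -0.0005, -0.0004], [0.0004, -0.2952, 0.9554, -0.142], [0.0, 0.0, 0.0, 1.0]]}
```

View pics/top0.png

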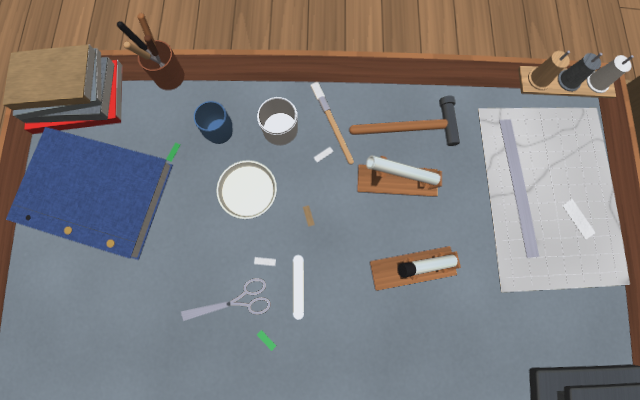

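View pics/scene0.png

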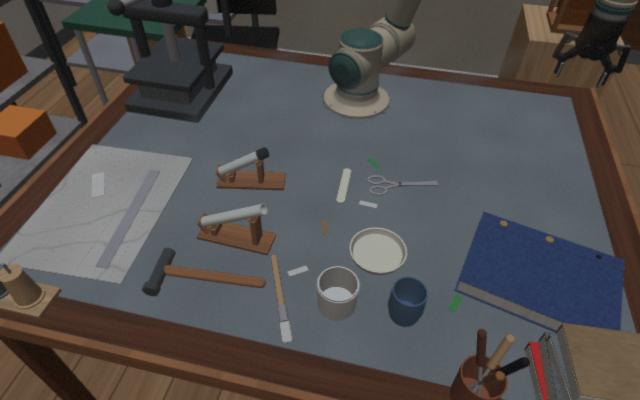

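```bash
cat > h.py <<'E'
import cv2,numpy as np
from rig import manip
from scipy.spatial.transform import Rotation as R
def cam(n,st=None):
    c=manip.camera_info(n);f=200/np.tan(np.radians(c["fov_y"])/2)
    K=np.array([[f,0,c["cx"]],[0,f,c["cy"]],[0,0,1]]);d=np.array(c["dist"])
    if n=="wrist":
        q=st["ee_rot"];T=np.eye(4);T[:3,:3]=R.from_quat([q[1],q[2],q[3],q[0]]).as_matrix();T[:3,3]=st["position"]
        X=T@np.array(c["hand_eye"]);Rc=X[:3,:3].T;t=-Rc@X[:3,3]
    else: Rc=cv2.Rodrigues(np.array(c["rvec"]))[0];t=np.array(c["tvec"])
    return K,d,Rc,t
def ray(n,p,st=None):
    K,d,Rc,t=cam(n,st);u=cv2.undistortPoints(np.array([[p]],float),K,d)[0,0]
    v=Rc.T@np.r_[u,1];return -Rc.T@t,v/np.linalg.norm(v)
def plane(n,p,z,st=None):
    o,v=ray(n,p,st);return o+v*(z-o[2])/v[2]
def tri(a,b):  # (origin,dir) pairs
    A=sum(np.eye(3)-np.outer(v,v) for _,v in(a,b));B=sum((np.eye(3)-np.outer(v,v))@o for o,v in(a,b))
    x=np.linalg.solve(A,B);return x,[np.linalg.norm(np.cross(x-o,v)) for o,v in(a,b)]
def proj(n,P,st=None):
    K,d,Rc,t=cam(n,st);return cv2.projectPoints(np.array(P,float).reshape(-1,3),cv2.Rodrigues(Rc)[0],t,K,d)[0][:,0]
E
python3 - <<'E'
from h import *
np.set_printoptions(precision=4,suppress=True)
im=cv2.imread("pics/top0.png")
print("mouth",tri(ray("top",(371,163)),ray("scene",(265,211))))
print("closed",tri(ray("top",(437,180)),ray("scene",(203,222))))
g=im.min(axis=2);m=(g>150).astype(np.uint8)
n,l,s,c=cv2.connectedComponentsWithStats(m)
for i in range(1,n):
    if s[i,4]>100:print(s[i],c[i],plane("top",c[i],.02))
print("dish z20",plane("top",(247,189),.02),"pot",plane("top",(277,116),.075),"cup",plane("top",(212,118),.085))
a=cv2.resize(im[135:225,335:465],None,fx=6,fy=6,interpolation=cv2.INTER_CUBIC);cv2.imwrite("pics/c1.png",a)
E
```

```text
mouth (array([ 0.6423, -0.0977,  0.1117]), [np.float64(0.0033937117127618675), np.float64(0.003393711712761866)])
closed (array([ 0.636 , -0.2553,  0.0253]), [np.float64(0.0008842874928696691), np.float64(0.0008842874928695142)])
[614  55  18  17 196] [622.1224  63.3776] [ 0.9501 -0.7469  0.02  ]
[310  82  20  29 219] [319.4977  94.6393] [0.8337 0.0011 0.02  ]
[257  97  41  38 668] [277.9207 119.9207] [0.7697 0.093  0.02  ]
[  478   107   151   185 22475] [551.6473 199.2444] [ 0.6002 -0.5137  0.02  ]
[314 147  19  15 133] [322.8872 153.9549] [ 0.6915 -0.0089  0.02  ]
[366 156  74  28 766] [402.6436 169.158 ] [ 0.6606 -0.1832  0.02  ]
[ 216  160   61   59 2494] [246.8949 190.4779] [0.6059 0.1527 0.02  ]
[293 255  11  65 694] [297.9827 286.866 ] [0.4059 0.0372 0.02  ]
[413 255  45  19 490] [435.1061 263.8408] [ 0.4572 -0.246   0.02  ]
[254 257  22   9 170] [264.4647 261.1294] [0.4566 0.1079 0.02  ]
[231 278  39  36 355] [251.8761 296.8225] [0.3839 0.1304 0.02  ]
[181 302  46  19 325] [201.3692 310.6123] [0.3537 0.232  0.02  ]
dish z20 [0.6092 0.1527 0.02  ] pot [0.7539 0.0889 0.075 ] cup [0.7429 0.2221 0.085 ]
```

View pics/c1.png

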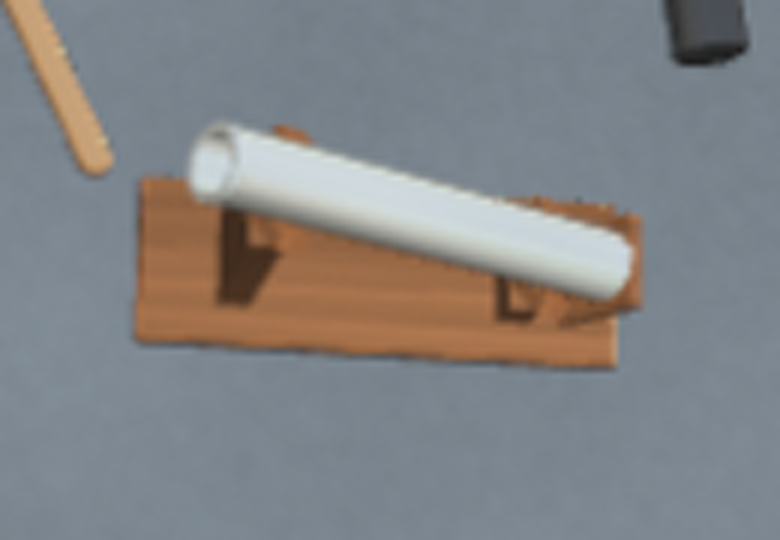

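Run:
```python
from h import *
np.set_printoptions(precision=4,suppress=True)
P=lambda x,y,z:plane("top",(335+x/6,135+y/6),z)
a,b,c=P(135,342,0.0),P(617,367,0.0),P(142,180,.01)
print(a,b,c,np.linalg.norm(a-b)); print("yaw",np.degrees(np.arctan2(*(a-b)[1::-1])))
m=P(213,163,.12);print("mouth",m)
```

```text
[ 0.6122 -0.0866  0.    ] [ 0.6065 -0.2645  0.    ] [ 0.671  -0.0883  0.01  ] 0.17797510165480523
yaw 88.15520994413062
mouth [ 0.642 -0.099  0.12 ]
```

Call:
carry_out(moves=[100,2.4,-3.6,0,-0.064,100,2.4,-3.6,0,-0.064,100,2.4,-3.6,0,-0.064,100,2.4,-3.6,0,-0.064,100,2.4,-3.6,0,-0.064,100,2.4,-3.6,0,-0.064,100,2.4,-3.6,0,-0.064,100,2.4,-3.6,0,-0.064,100,2.4,-3.6,0,-0.064,100,2.4,-3.6,0,-0.064])

```text
clock: 1.15
position: [0.4043, 0.1896, 0.2313]
ee_rot: [-0.0, 0.449, 0.893, 0.0]
contact_force: [0.8, 1.3, 0.4]
width: 0.0852
```

Call:
carry_out(moves=[100,2.4,-3.6,0.3,-0.064,100,2.4,-3.6,0.3,-0.064,100,2.4,-3.6,0.3,-0.064,100,2.4,-3.6,0.3,-0.064,100,2.4,-3.6,0.3,-0.064,100,2.4,-3.6,0.3,-0.064,100,2.4,-3.6,0.3,-0.064,100,2.4,-3.6,0.3,-0.064,100,2.4,-3.6,0,-0.064,100,2.4,-3.6,0,-0.064])

```text
clock: 2.15
position: [0.6444, -0.1704, 0.255]
ee_rot: [-0.0, 0.707, 0.707, 0.0]
contact_force: [0.4, 0.2, 0.1]
width: 0.0856
```

Run:
```python
from h import *
import json
s=manip.get_state();im=manip.get_image("wrist")[:,:,::-1];cv2.imwrite("pics/w1.png",im)
json.dump({k:np.array(s[k]).tolist() for k in("position","ee_rot")},open("w1.json","w"))
print(s["position"],s["ee_rot"],s["contact_force"])
```

```text
[ 0.64443049 -0.17039695  0.25503283] [-1.88589780e-04  7.07443338e-01  7.06770039e-01  1.50945410e-05] [0.40429511 0.1609349  0.13364772]
```

View pics/w1.png

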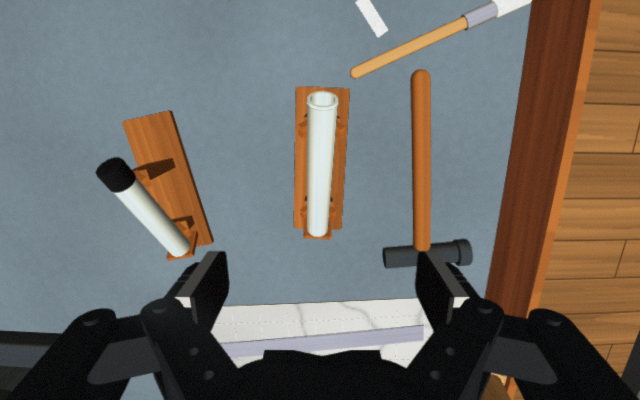

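Run:
```python
from h import *
import json
np.set_printoptions(precision=4,suppress=True)
s=json.load(open("w1.json"))
im=cv2.imread("pics/w1.png")
g=im.min(axis=2);m=(g>135).astype(np.uint8);m[:80]=0;m[245:]=0;m[:,:285]=0;m[:,360:]=0
for r in(120,140,160,180,200,220):
    x=np.flatnonzero(m[r]);print(r,x.min(),x.max(),end="; ")
ys,xs=np.nonzero(m);print(ys.min(),ys.max())
W=lambda p,z:plane("wrist",p,z,s)
print("mouth",W((322.5,101),.12))
for p in((295.5,87.5),(350,88),(293,228),(342,229)):print(p,W(p,.01))
b=cv2.inRange(cv2.cvtColor(im,cv2.COLOR_BGR2HSV),(3,100,60),(20,255,255))
for r in(105,150,170,190,215):
    x=np.flatnonzero(b[r,270:370])+270;print(r,W((x.min(),r),.01),W((x.max()+1,r),.01))
y=-0.0883
for k,t in((0,0),(80,80),(176,176)):
    P=np.array([.642,-.099-.1524*1,.032])+np.array([.0322*.866*t/1000,.866*t/1000,.5*t/1000]);print(P,proj("wrist",P,s))
```

```text
120 309 335; 140 309 334; 160 308 332; 180 308 330; 200 308 329; 220 308 327; 91 236
mouth [ 0.6448 -0.1005  0.12  ]
(295.5, 87.5) [ 0.6143 -0.0875  0.01  ]
(350, 88) [ 0.6765 -0.0881  0.01  ]
(293, 228) [ 0.6069 -0.2606  0.01  ]
(342, 229) [ 0.6702 -0.2621  0.01  ]
105 [ 0.6145 -0.1069  0.01  ] [ 0.6758 -0.107   0.01  ]
150 [ 0.612  -0.1593  0.01  ] [ 0.6733 -0.1594  0.01  ]
170 [ 0.6114 -0.1839  0.01  ] [ 0.6726 -0.184   0.01  ]
190 [ 0.6095 -0.2094  0.01  ] [ 0.6718 -0.2095  0.01  ]
215 [ 0.6086 -0.2426  0.01  ] [ 0.6699 -0.2427  0.01  ]
[ 0.642  -0.2514  0.032 ] [[320.0713 228.1181]]
[ 0.6442 -0.1821  0.072 ] [[321.8486 181.6176]]
[ 0.6469 -0.099   0.12  ] [[325.0042  99.091 ]]
```

Call:
carry_out(moves=[100,-0.1,-0.4,0,-0.02,100,-0.1,-0.4,-1.5,-0.023,100,-0.07,-0.29,-2.5,0,100,0,0,-3,0,100,0,0,-3,0,100,0,0,-3,0,100,0,0,-3,0,100,0,0,-2.3,0,100,0,0,-1.5,0,100,0,0,-0.5,0])

```text
clock: 3.2
position: [0.6389, -0.1779, 0.0504]
ee_rot: [-0.002, 0.721, 0.693, -0.001]
contact_force: [0.2, 0.0, 1.0]
width: 0.0851
```

Call:
carry_out(moves=[0,0,0,0,0,0,0,0,0,0,0,0,0,0,0,0,0,0,0,0,0,0,0,0,0,0,0,0,0,0,0,0,0,0,0,0,0,0,0,0,0,0,0,0,0,0,0,0,0,0], squeeze=40)

```text
clock: 4.2
position: [0.6417, -0.1799, 0.0535]
ee_rot: [0.001, 0.721, 0.692, 0.001]
contact_force: [-0.2, 0.7, 4.9]
width: 0.0251
```

Call:
carry_out(moves=[0,0,0,0.3,0,0,0,0,0.7,0,0,0,0,1.2,0,0,0,0,1.5,0,0,0,0,1.5,0,0,0,0,1.5,0,0,0,0,1.5,0,0,0,0,1,0,0,0,0,0.6,0,0,0,0,0.2,0])

```text
clock: 5.2
position: [0.6413, -0.1798, 0.1531]
ee_rot: [0.0, 0.721, 0.692, 0.0]
contact_force: [-0.2, 0.1, -2.5]
width: 0.0254
```

Run:
```python
from h import *
import json
np.set_printoptions(precision=4,suppress=True)
s=manip.get_state();print(s["position"],s["contact_force"],s["moment"],s["width"])
a=manip.get_image("scene")[:,:,::-1];b=manip.get_image("wrist")[:,:,::-1]
v=np.hstack([cv2.resize(a[130:290,140:340],(400,320)),cv2.resize(b,(512,320))[:,56:456]])
cv2.imwrite("pics/l1.png",v);cv2.imwrite("pics/l1s.png",a);cv2.imwrite("pics/l1w.png",b)
```

```text
[ 0.6413 -0.1798  0.1531] [-0.1847  0.1443 -2.5361] [ 0.0534  0.0009 -0.0367] 0.025408952777632682
```

View pics/l1.png

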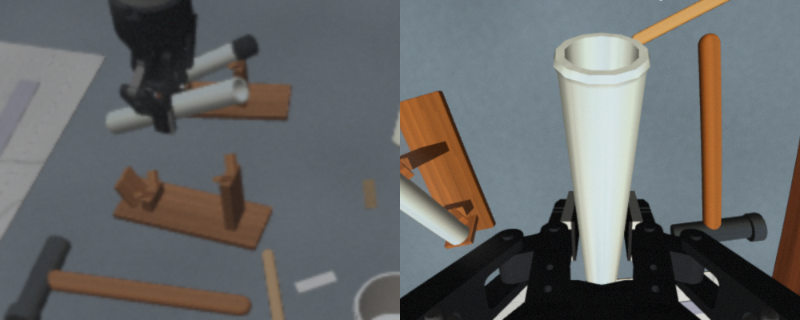

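```bash
cat >> h.py <<'E'
def rim(a,s=.081):  # outer mouth rim circle in the world, level tool pointing down
    st=rim.st;q=st["ee_rot"];M=R.from_quat([q[1],q[2],q[3],q[0]]).as_matrix()
    d=np.array([np.cos(a),0,-np.sin(a)]);n=np.array([np.sin(a),0,np.cos(a)])
    t=np.linspace(0,2*np.pi,73)[:,None];C=np.array([0,0,-.019])+(.176-s)*d+.013*(np.cos(t)*n+np.sin(t)*np.array([0,1,0]))
    return C@M.T+st["position"]
def angle(im,st):
    rim.st=st;hsv=cv2.cvtColor(im,cv2.COLOR_BGR2HSV);m=((im.min(axis=2)>140)&(hsv[:,:,1]<45)).astype(np.uint8);m[:,:230]=0;m[:,410:]=0;m[230:]=0
    n,l,s,c=cv2.connectedComponentsWithStats(m);i=1+np.argmax(s[1:,4]);top=s[i,1]
    ys,xs=np.nonzero(l==i);k=ys<top+35;w=xs[k].max()-xs[k].min()+1
    A=np.radians(np.arange(-30,41,1));P=[proj("wrist",rim(a),st) for a in A]
    tops=np.array([p[:,1].min() for p in P]);ws=np.array([np.ptp(p[:,0]) for p in P])
    j=np.argmin(abs(tops-top));return top,w,np.degrees(A[j]),tops[j],ws[j]
def look(name):
    s=manip.get_state();im=np.ascontiguousarray(manip.get_image("wrist")[:,:,::-1]);cv2.imwrite(f"pics/{name}.png",im)
    print("t",s["clock"],"pos",np.round(s["position"],4),"F",np.round(s["contact_force"],1),"w",round(s["width"],4),"angle",angle(im,s))
E
python3 - <<'E'
from h import *
s=manip.get_state();im=cv2.imread("pics/l1w.png");print(angle(im,s))
for a in(30,20,10,0,-5,-10,-15):
    p=proj("wrist",rim(np.radians(a)),s);print(a,p.min(0),p.max(0))
E
```

```text
(np.int32(41), np.int64(117), np.float64(-16.0), np.float64(41.55255072131689), np.float64(60.852768303907055))
30 [263.19694929  36.51044664] [383.28258608  90.07433   ]
20 [272.04260884  27.61080602] [373.89440139  48.98476071]
10 [279.30368384  30.59847638] [366.20802441  30.84339379]
0 [285.10787632  27.77254526] [360.07536949  41.00590451]
-5 [287.53997651  30.1851317 ] [357.50874939  48.04582982]
-10 [289.70116835  34.48027007] [355.22991963  55.9565772 ]
-15 [291.62094513  40.25105349] [353.20741542  64.54284192]
```

Call:
carry_out(moves=[0,0.02,0.4,0,0,0,0.04,0.9,0,0,0,0.06,1.3,0,0,0,0.07,1.5,0,0,0,0.08,1.7,0,0,0,0.07,1.6,0,0,0,0.06,1.4,0,0,0,0.05,1,0,0,0,0.03,0.6,-0.5,0,0,0,0.2,-1,0])

```text
clock: 6.3
position: [0.6466, -0.0731, 0.1377]
ee_rot: [0.001, 0.721, 0.693, 0.001]
contact_force: [-0.1, -0.5, -2.8]
width: 0.0253
```

Call:
carry_out(moves=[0,0,0,-0.3,0,0,0,0,-0.3,0,0,0,0,-0.3,0,0,0,0,-0.3,0,0,0,0,-0.3,0,0,0,0,-0.3,0,0,0,0,-0.3,0,0,0,0,-0.2,0,0,0,0,-0.1,0,0,0,0,0,0])

```text
clock: 7.3
position: [0.646, -0.0741, 0.114]
ee_rot: [0.001, 0.721, 0.693, -0.0]
contact_force: [-0.7, -1.2, 0.7]
width: 0.0253
```

```bash
sed -i 's/j=np.argmin(abs(tops-top))/j=np.argmin(abs(ws*.975-w))/' h.py; python3 -c "
from h import *
look('p1')"
```

```text
t 7.3 pos [ 0.646  -0.0741  0.114 ] F [-0.7 -1.2  0.7] w 0.0253 angle (np.int32(40), np.int64(116), np.float64(29.000000000000004), np.float64(34.919336699504015), np.float64(118.12203112176417))
```

Call:
carry_out(moves=[0,0,0,-0.3,0,0,0,0,-0.3,0,0,0,0,-0.3,0,0,0,0,-0.3,0,0,0,0,-0.3,0,0,0,0,0,0,0,0,0,0,0,0,0,0,0,0,0,0,0,0,0,0,0,0,0,0])

```text
clock: 8.35
position: [0.646, -0.0737, 0.0981]
ee_rot: [0.0, 0.721, 0.692, 0.0]
contact_force: [1.0, 0.5, -0.4]
width: 0.0254
```

```bash
python3 -c "
from h import *
look('p2')"
```

```text
t 8.35 pos [ 0.646  -0.0737  0.0981] F [ 1.   0.5 -0.4] w 0.0254 angle (np.int32(33), np.int64(93), np.float64(16.0), np.float64(27.67194099299752), np.float64(95.48262826097118))
```

Call:
carry_out(moves=[0,0,0,-0.3,0,0,0,0,-0.3,0,0,0,0,-0.3,0,0,0,0,-0.3,0,0,0,0,-0.3,0,0,0,0,-0.2,0,0,0,0,0,0,0,0,0,0,0,0,0,0,0,0,0,0,0,0,0])

```text
clock: 9.4
position: [0.6459, -0.0738, 0.0812]
ee_rot: [0.0, 0.721, 0.692, -0.0]
contact_force: [0.6, 2.3, 1.8]
width: 0.0253
```

Run:
```python
from h import *
look('p3')
a=manip.get_image("scene")[:,:,::-1];b=cv2.imread("pics/p3.png")
v=np.hstack([cv2.resize(a[150:270,180:330],(400,320),interpolation=cv2.INTER_CUBIC),cv2.resize(b,(512,320))[:,56:456]]);cv2.imwrite("pics/v3.png",v);cv2.imwrite("pics/p3s.png",a)
```

```text
t 9.4 pos [ 0.6459 -0.0738  0.0812] F [0.6 2.3 1.8] w 0.0253 angle (np.int32(31), np.int64(69), np.float64(-4.0), np.float64(29.537779015686084), np.float64(70.92174710920756))
```

View pics/v3.png

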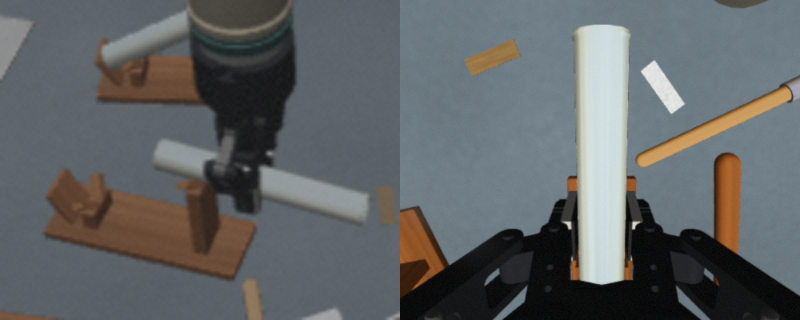

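Call:
carry_out(moves=[0,0,0,0.3,0,0,0,0.2,0.7,0,0,0,0.5,0.7,0,0,-0.1,0.8,0.3,0,0,-0.3,1.1,0,0,0,-0.5,1.4,0,0,0,-0.6,1.5,0,0,0,-0.6,1.4,0,0,0,-0.6,1.1,0,0,0,-0.5,0.8,0,0], squeeze=90)

```text
clock: 10.5
position: [0.6129, 0.0158, 0.1013]
ee_rot: [-0.0, 0.721, 0.693, -0.0]
contact_force: [-0.3, 0.2, -2.5]
width: 0.0238
```

Run:
```python
from h import *
np.set_printoptions(precision=4,suppress=True)
look('d1')
for p in((240,208.1),(315.7,226.9)):
    o,v=ray("scene",p);n=np.array([.999,-.0436,0]);print("earlier tube end",o+v*((np.array([.646,-.0738,0])-o)@n)/(v@n))
b=cv2.imread("pics/d1.png");a=manip.get_image("top")[:,:,::-1];cv2.imwrite("pics/d1t.png",a)
s=manip.get_state();m=(b.min(2)>150).astype(np.uint8)
n,l,q,c=cv2.connectedComponentsWithStats(m)
for i in range(1,n):
    if q[i,4]>300:print(q[i],c[i],plane("wrist",c[i],.015,s))
v=np.hstack([b[:300,100:500],cv2.resize(a[100:220,200:360],(400,300))]);cv2.imwrite("pics/v4.png",v)
```

```text
t 10.5 pos [0.6129 0.0158 0.1013] F [-0.3  0.2 -2.5] w 0.0238 angle (np.int32(0), np.int64(180), np.float64(40.0), np.float64(63.81037007096293), np.float64(140.97403312735918))
earlier tube end [ 0.6426 -0.1514  0.1064]
earlier tube end [0.6501 0.0199 0.1001]
[209   0  79  94 756] [240.3968  52.6111] [0.563  0.1196 0.015 ]
[  227     0   188   355 26969] [320.5158 137.3639] [0.6134 0.0618 0.015 ]
[ 515    4  125  165 5337] [555.828   87.7765] [0.777  0.0905 0.015 ]
[  0  22  52  68 876] [26.5091 54.7432] [0.4145 0.1281 0.015 ]
[  93   46   27   65 1242] [106.2375  77.7585] [0.469  0.1091 0.015 ]
[   0  160  142   38 3763] [ 69.7372 178.3503] [0.4241 0.0401 0.015 ]
[ 562  180   78   56 1411] [606.3459 207.6556] [0.8337 0.0004 0.015 ]
[408 196  44  50 937] [429.8741 220.2199] [ 0.6939 -0.0038  0.015 ]
```

View pics/v4.png

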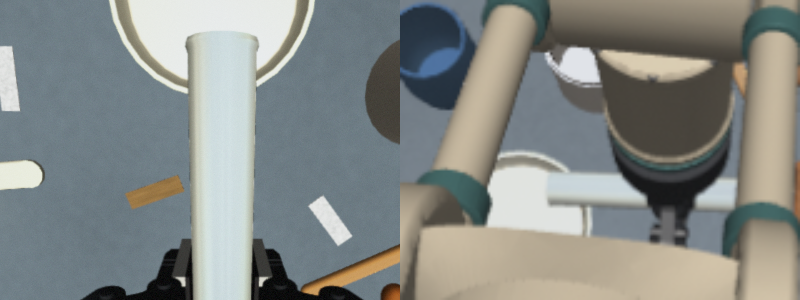

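Call:
carry_out(moves=[0,0,0,-0.4,0,0,-0.1,0,-0.8,0,0,-0.2,0.1,-1,0,0,-0.2,0,-1,0,0,-0.2,0,-1,0,0,-0.2,0,-1,0,0,-0.1,0,-0.9,0,0,0,0,-0.7,0,0,0,0,-0.4,0,0,0,0,-0.1,0])

```text
clock: 11.6
position: [0.6038, 0.0153, 0.0278]
ee_rot: [-0.0, 0.721, 0.692, -0.0]
contact_force: [-0.8, 0.1, -1.9]
width: 0.0249
```

Call:
carry_out(moves=[0,0.02,0.5,0,0,0,0.04,1,0,0,0,0.07,1.5,0,0,0,-0.07,-1.5,0,0,0,-0.04,-1,0,0,0,-0.02,-0.5,0,0,0,0,0,0,0,0,0,0,0,0,0,0,0,0,0,0,0,0,0,0])

```text
clock: 12.6
position: [0.6038, 0.0155, 0.0283]
ee_rot: [-0.0, 0.721, 0.692, 0.0]
contact_force: [-0.1, 0.7, -2.2]
width: 0.0243
```

```bash
cat >> h.py <<'E'
def brass(name):  # yellow-brass pixels ahead of / at the mouth in the wrist view
    s=manip.get_state();im=np.ascontiguousarray(manip.get_image("wrist")[:,:,::-1]);cv2.imwrite(f"pics/{name}.png",im)
    m=cv2.inRange(cv2.cvtColor(im,cv2.COLOR_BGR2HSV),(12,70,70),(35,255,255));m[120:]=0;m[:,:200]=0;m[:,430:]=0
    n,l,q,c=cv2.connectedComponentsWithStats(m)
    print("t",s["clock"],np.round(s["position"],4),"F",np.round(s["contact_force"],1),"w",round(s["width"],4))
    for i in range(1,n):
        if q[i,4]>15:print("brass",q[i],c[i].round(1),plane("wrist",c[i],.014,s).round(4))
E
python3 - <<'E'
from h import *
brass('j1');s=manip.get_state()
b=cv2.imread("pics/j1.png");
for p in((.607,.153,.005),(.607,.218,.02),(.542,.153,.02),(.672,.153,.02),(.607,.088,.02)):print(p,proj("wrist",p,s))
cv2.imwrite("pics/v5.png",b[:250,60:560])
E
```

```text
t 12.6 [0.6038 0.0155 0.0283] F [-0.1  0.7 -2.2] w 0.0243
(0.607, 0.153, 0.005) [[316.72321826 -50.58142643]]
(0.607, 0.218, 0.02) [[ 308.54742005 -253.01224471]]
(0.542, 0.153, 0.02) [[156.77485716 -55.26602874]]
(0.672, 0.153, 0.02) [[477.28905025 -70.4206282 ]]
(0.607, 0.088, 0.02) [[322.78185848 100.08942013]]
```

View pics/v5.png

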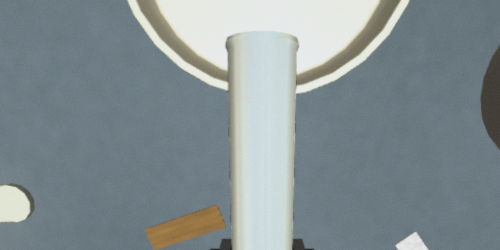

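Call:
carry_out(moves=[0,0.02,0.5,0,0,0,0.04,1,0,0,0,0.07,1.5,0,0,0,-0.07,-1.5,0,0,0,-0.04,-1,0,0,0,-0.02,-0.5,0,0,0,0,0,0,0,0,0,0,0,0,0,0,0,0,0,0,0,0,0,0])

```text
clock: 13.65
position: [0.6038, 0.0155, 0.0283]
ee_rot: [-0.0, 0.721, 0.692, 0.0]
contact_force: [-0.5, -0.9, -2.5]
width: 0.0244
```

```bash
python3 -c "
from h import *
brass('j2')"
```

```text
t 13.65 [0.6038 0.0155 0.0283] F [-0.5 -0.9 -2.5] w 0.0244
brass [ 299    0   45   32 1170] [321.2  14.2] [0.6078 0.1243 0.014 ]
```

Call:
carry_out(moves=[0,0.02,0.5,0,0,0,0.04,1,0,0,0,0.07,1.5,0,0,0,-0.07,-1.5,0,0,0,-0.04,-1,0,0,0,-0.02,-0.5,0,0,0,0,0,0,0,0,0,0,0,0,0,0,0,0,0,0,0,0,0,0])

```text
clock: 14.7
position: [0.6039, 0.0155, 0.0283]
ee_rot: [-0.0, 0.721, 0.692, 0.0]
contact_force: [-1.1, -0.6, -0.8]
width: 0.0242
```

```bash
python3 -c "
from h import *
brass('j3')
s=manip.get_state();im=cv2.imread('pics/j3.png');print(im[0:60:6,320].tolist(),angle(im[:,:,:],s)); print(s['moment'])"
```

```text
t 14.7 [0.6039 0.0155 0.0283] F [-1.1 -0.6 -0.8] w 0.0242
brass [303   0  38  26 732] [321.9  11.9] [0.6082 0.1253 0.014 ]
[[44, 135, 179], [47, 139, 180], [43, 132, 177], [44, 136, 180], [46, 52, 61], [232, 232, 228], [220, 218, 206], [220, 217, 205], [220, 217, 204], [218, 218, 204]] (np.int32(0), np.int64(180), np.float64(40.0), np.float64(63.81122628863483), np.float64(140.973155791746))
[-0.08778967 -0.011273    0.01474949]
```

Run:
```python
from h import *
a=manip.get_image("scene")[:,:,::-1];cv2.imwrite("pics/j3s.png",a)
w=lambda n:cv2.resize(cv2.imread(f"pics/{n}.png")[:100,240:400],(400,250))
v=np.vstack([np.hstack([w("j2"),w("j3")]),cv2.resize(a[195:285,250:450],(800,350),interpolation=cv2.INTER_CUBIC)]);cv2.imwrite("pics/v6.png",v)
```

```text
(no output)
```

View pics/v6.png

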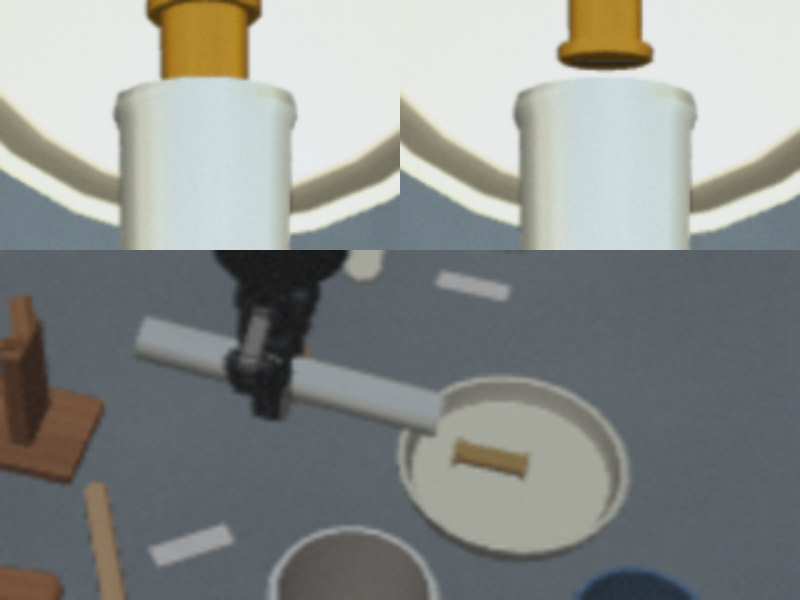

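Call:
carry_out(moves=[0,0,0,0.5,0,0,0,0,1,0,0,0,0,1,0,0,0,0,0.5,0,0,-0.02,-0.5,0,0,0,-0.04,-1,0,0,0,-0.07,-1.5,0,0,0,0.07,1.5,0,0,0,0.04,1,0,0,0,0.02,0.5,0,0])

```text
clock: 15.8
position: [0.6036, 0.0161, 0.058]
ee_rot: [-0.0, 0.721, 0.693, -0.0]
contact_force: [0.4, 0.8, -1.6]
width: 0.0244
```

Call:
carry_out(moves=[0,0,-0.3,0.5,0,0,0,-0.6,1.2,0,0,0.2,-0.9,1.5,0,0,0.2,-1.2,1.5,0,0,0.25,-1.4,1.5,0,0,0.25,-1.4,1,0,0,0.25,-1.4,0,0,0,0.25,-1.4,0,0,0,0.3,-1.4,0,0,0,0.3,-1.4,0,0])

```text
clock: 16.8
position: [0.6235, -0.0998, 0.1294]
ee_rot: [-0.001, 0.722, 0.692, -0.0]
contact_force: [0.4, -0.1, -2.3]
width: 0.0246
```

Call:
carry_out(moves=[0,0.3,-1.4,0,0,0,0.3,-1.4,0,0,0,0.3,-1.4,0,0,0,0.3,-1.2,0,0,0,0.3,-0.9,0,0,0,0.2,-0.7,0,0,0,0.1,-0.5,0,0,0,0,-0.3,0,0,0,0,-0.3,0,0,0,0,0,0,0], squeeze=40)

```text
clock: 17.8
position: [0.6418, -0.1797, 0.1303]
ee_rot: [-0.0, 0.721, 0.692, -0.0]
contact_force: [-0.8, -0.2, -2.0]
width: 0.0247
```

```bash
python3 -c "
from h import *
look('r1')
s=manip.get_state();print(s['position'],s['contact_force'],s['ee_rot'])"
```

```text
t 17.8 pos [ 0.6418 -0.1797  0.1303] F [-0.8 -0.2 -2. ] w 0.0247 angle (np.int32(30), np.int64(71), np.float64(-2.0), np.float64(28.481620579321145), np.float64(72.89678673883623))
[ 0.6417675  -0.17946184  0.13035814] [-0.17581506 -0.76543856 -1.22520435] [-6.94449469e-05  7.21405426e-01  6.92512962e-01  6.26888555e-05]
```

Call:
carry_out(moves=[0,0,0,-0.5,0,0,0,0,-0.8,0,0,0,0,-0.8,0,0,0,0,-0.7,0,0,0,0,-0.5,0,0,0,0,-0.4,0,0,0,0,-0.4,0,0,0,0,-0.4,0,0,0,0,-0.3,0,0,0,0,-0.3,0])

```text
clock: 18.85
position: [0.6424, -0.1807, 0.0812]
ee_rot: [0.001, 0.721, 0.693, 0.0]
contact_force: [-2.1, -2.6, 6.1]
width: 0.0245
```

```bash
python3 -c "
from h import *
look('r2')"
```

```text
t 18.85 pos [ 0.6424 -0.1807  0.0812] F [-2.1 -2.6  6.1] w 0.0245 angle (np.int32(28), np.int64(79), np.float64(5.0), np.float64(27.75507982180855), np.float64(80.58997217048642))
```

Call:
carry_out(moves=[0,0,0,-0.3,0,0,0,0,-0.3,0,0,0,0,-0.3,0,0,0,0,-0.3,0,0,0,0,-0.3,0,0,0,0,-0.2,0,0,0,0,0,0,0,0,0,0,0,0,0,0,0,0,0,0,0,0,0])

```text
clock: 19.9
position: [0.6422, -0.1805, 0.0635]
ee_rot: [0.001, 0.721, 0.693, -0.0]
contact_force: [-1.5, -2.2, 4.5]
width: 0.0241
```

```bash
python3 -c "
from h import *
look('r3')"
```

```text
t 19.9 pos [ 0.6422 -0.1805  0.0635] F [-1.5 -2.2  4.5] w 0.0241 angle (np.int32(29), np.int64(105), np.float64(23.0), np.float64(28.781914255958327), np.float64(106.98307699069551))
```

Call:
carry_out(moves=[0,0,0,-0.2,0,0,0,0,-0.2,0,0,0,0,-0.2,0,0,0,0,-0.2,0,0,0,0,-0.15,0,0,0,0,0,0,0,0,0,0,0,0,0,0,0,0,0,0,0,0,0,0,0,0,0,0])

```text
clock: 20.95
position: [0.6421, -0.1799, 0.0539]
ee_rot: [0.001, 0.721, 0.692, 0.0]
contact_force: [-2.1, -2.0, 5.6]
width: 0.0246
```

```bash
python3 -c "
from h import *
look('r4')"
```

```text
t 20.95 pos [ 0.6421 -0.1799  0.0539] F [-2.1 -2.   5.6] w 0.0246 angle (np.int32(33), np.int64(120), np.float64(31.0), np.float64(38.287644115712396), np.float64(122.07605779040978))
```

Call:
carry_out(moves=[34,0,0,0,0,36,0,0,0,0,40,0,0,0,0,50,0,0,0,0,60,0,0,0,0,75,0,0,0,0,100,0,0,0,0,100,0,0,0,0,100,0,0,0,0,100,0,0,0,0])

```text
clock: 22.0
position: [0.6419, -0.1797, 0.0529]
ee_rot: [0.0, 0.721, 0.692, 0.0]
contact_force: [0.9, 0.4, -1.5]
width: 0.0853
```

Call:
carry_out(moves=[100,0,0,0.5,0,100,0,0,1.5,0,100,0,0,2.5,0,100,0,0,3,0,100,0,0,3,0,100,0,0,3,0,100,0,0,2.5,0,100,0,0,2,0,100,0.1,1,1.5,0,100,0.1,0,1.3,0])

```text
clock: 23.0
position: [0.644, -0.1688, 0.2626]
ee_rot: [0.0, 0.721, 0.693, 0.001]
contact_force: [0.3, 0.1, 0.5]
width: 0.0855
```

Run:
```python
from h import *
import json
np.set_printoptions(precision=4,suppress=True)
s=manip.get_state();im=np.ascontiguousarray(manip.get_image("wrist")[:,:,::-1]);cv2.imwrite("pics/f.png",im);t=manip.get_image("top")[:,:,::-1];cv2.imwrite("pics/ft.png",t)
print(s["clock"],s["position"],s["width"])
m=(im.min(axis=2)>135).astype(np.uint8);m[:60]=0;m[245:]=0;m[:,:275]=0;m[:,370:]=0
ys,xs=np.nonzero(m);print("tube rows",ys.min(),ys.max(),"bounds",xs.min(),xs.max())
o=np.array([.642,-.1746,0]);u=np.array([.0436,.999,0])
seat=o-.076*u+[0,0,.032];ax=.866*u+[0,0,.5];s0=json.load(open("w1.json"))
for n,P in(("home mouth",seat+.176*ax),("seat",seat)):print(n,proj("wrist",P,s),"at start",proj("wrist",P,s0))
v=np.hstack([im[60:260,220:440],cv2.resize(t[130:230,200:290],(180,200)),cv2.resize(t[140:210,345:455],(314,200))]);cv2.imwrite("pics/v7.png",cv2.resize(v,(800,int(200*800/v.shape[1]))))
```

```text
23.0 [ 0.644  -0.1688  0.2626] 0.08552396276186755
tube rows 93 235 bounds 304 334
home mouth [[320.0525 100.0115]] at start [[323.0725  98.168 ]]
seat [[320.0717 226.3453]] at start [[317.3358 227.4476]]
```

View pics/v7.png

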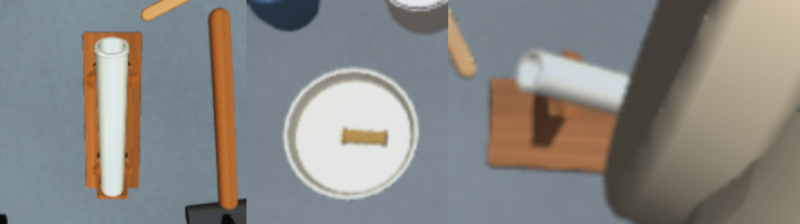

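```bash
python3 -c "
from rig import manip
print(manip.sign_off())"
```

```text
the job is handed in; nothing more can be done
None
```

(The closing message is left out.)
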